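# Open the bench vise with its crank, set the yo-yo in it and tighten it

## Robot

A 6-joint arm with a two-finger parallel gripper is mounted at the origin on the work surface. World frame = base frame: x ahead of the robot, y to its left, z up, the work surface at z = 0. Lengths are in m, angles in rad, forces in N, time in s.
With the tool pointing down it reaches from about 0.425 to 1.125 m from the base axis. Payload 14.9 kg.
Tool frame: the origin (TCP) lies at the very end of the fingers, on their centre line; the grasp point (between the pads) lies manip.hold_point_z behind it (manip.hold_point_z is the distance from the TCP to the grasp point, in m); z points along the fingers, y is the line along which they close (so a half turn about z gives the same grasp; the last joint's range is limited). The gripper opens to 91 mm and grips with 3 to 60 N. Pads are 32 mm wide; open, the fingers measure 118 mm over their backs; the gripper's body (76 mm by 178 mm) begins 60 mm behind the grasp point.
Start: joints at [-1.305, 0.379, 1.734, -0, 1.028, -0.033], TCP at [0.206, -0.669, 0.214] pointing down, gripper open.
Joint ranges: [-2.77, 2.77], [-0.74, 2.19], [0, 2.66], [-1.06, 4.2], [0.31, 2.87], [-3.08, 3.08]. Speed limits (rad/s): [1.89, 1.89, 2.39, 3.14, 3.14, 3.14].

## Interface

Orientations are given as a rotation vector (axis times angle).
In Python, from workcell import manip gives the robot as it stands.
- The arm moves only by the tool step_arm, never from a script. Its argument "deltas" is a list that holds one entry, the list of rows, each a list of 7 numbers: the shift along the tool's x, y, z each as a share of 0.25 m, from -1 to 1, then the turn, a rotation vector about the tool's x, y, z each as a share of 180 degrees, from -1 to 1, then the finger opening in mm, from 0 to 91.2. A call has 1 to 8 rows; each row is the pose to reach, as a shift and turn from the pose commanded when the call began, along the tool's axes at that moment, turning the shorter way round; what a row does not reach only later rows make up. A row lasts 1/10 s, in which the tool goes at most 50 mm and 8.59 degrees, less where a joint would pass 70% of its speed; a pose out of reach is approached as far as the arm can. A call with a number of a shift or a turn outside -1 to 1 is refused whole. A call with a gripper value outside its range is refused whole. The fingers move at their own pace and stop on an object; "force" is the grip in N (left out, the last holds). Time passes only in rows, so rows that repeat a pose let the fingers close. It gives the time, the measured TCP pose, the force, the opening and the grip force at its end, in the units of the state.
- manip.get_obs(): the state, without advancing time (a new reading comes with each control period).
- manip.camera(name): name is "scene" or "top"; returns a dict with "pixels" (420x560x3 uint8, red, green, blue), "intrinsics" (3x3 intrinsics, pixels), "position" and "orientation" of the camera in the world. Camera axes: x right, y down, z forward; pixel columns grow to the right and rows downward; lengths in m; the calibration is good to about 2 mm. A picture is of the moment at which its call begins. There is no depth.
- manip.sign_off(): hands the job in; it is judged then, once.
The state is a dict: "clock": time; "q": joint angles; "joint_vel": joint speeds; "joint_efforts": joint torques, N m; "tool_pos": TCP position; "tcp_rot": TCP orientation; "ft_force": force on the tool from outside, world axes, zero at the start; "torque": the same for the moment, N m; "opening": finger opening in m; "grip_force": force on a finger pad.
Only numpy, scipy, OpenCV 4.12 (cv2) and the standard library are available. Lean on these libraries where they do the work, as an engineer would, in place of code of your own. Each camera call takes 0.05 s, during which the arm holds its last target. There are 200 camera calls.

## Task

Take the yo-yo into the vise so that its upper half can be unscrewed: crank the jaws open until it fits between them, set it down flat on the slide bar in the middle of the jaws, then crank the vise shut until it firmly grips the lower half, without crushing the wood. Let go, and leave the other things on the bench where they are.

Things in the scene. Friction and masses are not known exactly. Their poses are not given: they have to be found in the camera images.
- vise: small green cast-iron bench vise bolted to the bench, base 124 x 112 mm. Origin: middle of the base's underside, on the bench. x axis: along the screw, from the crank end to the fixed jaw; y: along the jaws; z up. Jaws 76 mm long (y -38 to 38), tops at z = 124.5 mm. Screw axis: y = 0, z = 88 mm
- fixed_face (a point): middle of the fixed jaw's cork-lined face, level with the flat top of the slide bar that bridges the gap: x = 20, y = 0, z = 106 mm in the vise frame. The slide bar is 40 mm wide; the jaws stand 18.5 mm above it
- jaw: moving jaw, with the slide bar and the crank on it. Origin: middle of its cork-lined face, level with the slide bar's top; gap between the jaws = 20 mm minus its x in the vise frame. Starts with a gap of 46 to 54 mm, opens to 75 mm. Moved only by the crank, 8 mm a turn; stays where it is left
- crank (a joint): turn q of the crank handwheel in rad, counted on over full turns; grows as the jaws open (anticlockwise seen from the crank end). Gap = 50 + 8 q / (2 pi) mm. At q = 0 the handle is straight above the screw; its middle is at x = -142 - 8 q / (2 pi), y = 45 sin q, z = 88 + 45 cos q mm in the vise frame. Needs about 2 N at the handle, 3 N more per 100 N of clamping; stays put up to about 80 N
- handle_mid (a point): middle of the brown bakelite crank handle on the vise's handwheel: round grip 22 mm thick, 76 mm long, level, parallel to the vise's x axis, 45 mm off the screw axis, free to spin on its pin; the wheel (108 mm across) is at its vise end, 48 mm from this point. Grip it firmly (40 N) from above, across its thickness, at any angle, and lead it round full circles, true to 2 mm, fingers pointing down
- yoyo: wooden yo-yo lying flat on one side: two discs 57 mm across and 16 mm thick with a 5 mm gap between them, 37 mm high in all, 60 to 100 g. Origin: middle of its underside, z axis along its axle
- yoyo_mid (a point): middle of the yo-yo, on the axle, 18.5 mm above its underside. Between lined jaws it yields a little: with the gap 0.5 to 2.5 mm under 57 mm it is firmly held (about 70 to 100 N per mm); more than 4 mm under, it is crushed
- bearing: loose brass ring bearing, 22 mm across, 8 mm high, lying on the bench; leave alone
- axle: stepped steel axle standing on its 20 mm flange, 47 mm high; leave alone
- driver: hand driver with a square bakelite handle, 165 mm long, lying on the bench; leave alone
- latchbox: grey steel box with a spring-latched cover, 78 x 118 x 57 mm, shut; leave alone
Not all that is in view belongs to the job. What is meant by the yoyo is not red, and is the larger of those in its own colour.

How it is judged:
By the outcome, as a careful person would: the job done as asked, in the order asked, and still so for the second after the job is handed in, with the robot touching nothing.
It also fails if it takes over 72 s, if anything falls off the work surface, if the arm or the gripper's body presses on something with over 40 N, if the wrist force passes 120 N, or if a joint passes its speed limit or range.

## Working session

There is one attempt and no reset: what is moved stays moved. The work goes in short steps, Python scripts to look and compute and a tool call to move; the robot and the scene stay as the last step left them, time stands still between calls to the robot, and variables do not carry over. Pictures are saved under pics/ and viewed, at most 10 in all, crops included, and the job is handed in when it is done.

Besides the shell and the picture viewer there is one more tool, called after ">>>" in YAML: its name, and indented under it one key for each argument. step_arm: Moves the arm, as the interface text tells. Shift numbers are shares of 0.25 m and turn numbers shares of 180 degrees, none past 1 either way. Its arguments: {"type":"object","properties":{"deltas":{"type":"array"},"force":{"type":"number"}},"required":["deltas"]}

```bash
mkdir -p pics; ls
python3 - <<'E'
from workcell import manip
import cv2,numpy as np,pickle
o=manip.get_obs();print({k:np.round(v,4) for k,v in o.items()},manip.hold_point_z)
for n in("scene","top"):
    c=manip.camera(n);pickle.dump(c,open(f"{n}.pkl","wb"))
    cv2.imwrite(f"pics/{n}0.png",np.array(c["pixels"])[:,:,::-1]);print(n,c["intrinsics"],c["position"],c["orientation"])
E
```

```text
pics
{'clock': np.float64(0.0), 'q': array([-1.3053,  0.3794,  1.7347,  0.    ,  1.0285, -0.0333]), 'joint_vel': array([-0.0001,  0.0007, -0.0002,  0.0003,  0.0004, -0.0017]), 'joint_efforts': array([ 1.80000e-03, -7.63712e+01, -4.34363e+01,  6.51000e-02,
        4.24000e-02, -1.00000e-04]), 'tool_pos': array([ 0.206 , -0.6686,  0.2133]), 'tcp_rot': array([-3.1056e+00, -4.6740e-01,  2.0000e-04]), 'ft_force': array([ 0.4226,  0.2251, -0.4407]), 'torque': array([-0.0234,  0.0443,  0.0589]), 'grip_force': np.float64(0.0), 'opening': np.float64(0.0911)} 0.0188
scene [[472.55331175   0.         279.6968145 ]
 [  0.         472.55331175 206.05833988]
 [  0.           0.           1.        ]] [ 1.08546327 -0.70527891  0.83751826] [-2.18385479 -0.67442785  0.33083181]
top [[523.02870488   0.         269.57618732]
 [  0.         523.02870488 201.69029584]
 [  0.           0.           1.        ]] [0.3895189  0.00399749 1.2763736 ] [-2.14114979  2.10452125 -0.20156462]
```

View pics/scene0.png

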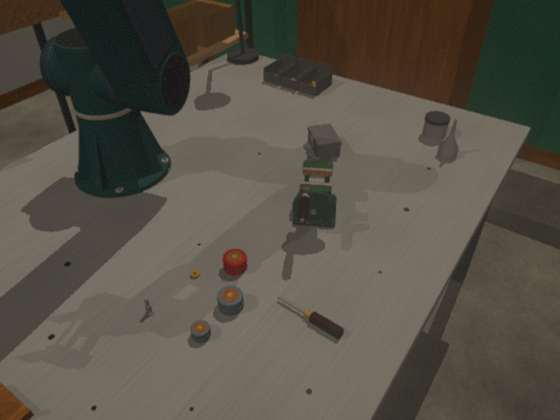

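View pics/top0.png

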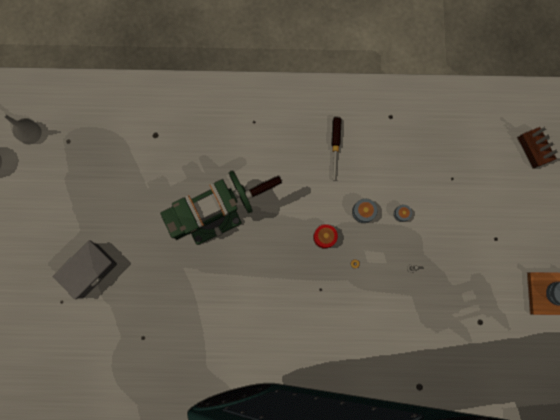

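The candidates are:
- red yo-yo: scene (235,262), top (326,236)
- large blue-grey yo-yo: scene (230,300), top (366,211)
- small blue-grey yo-yo: scene (200,330), top (404,213)

By the description, I choose the large blue-grey one. The vise is at top (215,205), with its handle near (265,186). Next I'll take one close crop.

```bash
cat > h.py <<'E'
import numpy as np,cv2,pickle
from scipy.spatial.transform import Rotation as R
def ray(c,p):
    K=np.array(c["intrinsics"]);d=R.from_rotvec(c["orientation"]).as_matrix()@np.linalg.solve(K,[p[0],p[1],1.]);return np.array(c["position"]),d
def onz(c,p,z):
    o,d=ray(c,p);return o+d*(z-o[2])/d[2]
def proj(c,X):
    v=R.from_rotvec(c["orientation"]).as_matrix().T@(np.array(X)-np.array(c["position"]));v=np.array(c["intrinsics"])@v;return v[:2]/v[2]
def tri(c1,p1,c2,p2):
    a,d=ray(c1,p1);b,e=ray(c2,p2);A=np.stack([d,-e],1);s=np.linalg.lstsq(A,b-a,rcond=None)[0]
    x,y=a+s[0]*d,b+s[1]*e;return (x+y)/2,np.linalg.norm(x-y)
E
python3 - <<'E'
from h import *
T=pickle.load(open("top.pkl","rb"));S=pickle.load(open("scene.pkl","rb"))
t=np.array(T["pixels"])[:,:,::-1];s=np.array(S["pixels"])[:,:,::-1]
a=cv2.resize(t[165:255,155:290],None,fx=5.9,fy=5.9*1,interpolation=cv2.INTER_CUBIC)
cv2.imwrite("pics/vt.png",a[:600,:800])
b=cv2.resize(t[180:260,305:425],None,fx=3.3,fy=3.3,interpolation=cv2.INTER_CUBIC)
d=cv2.resize(s[235:350,180:260],None,fx=3,fy=3,interpolation=cv2.INTER_CUBIC)
e=cv2.resize(s[150:240,280:350],None,fx=5,fy=5,interpolation=cv2.INTER_CUBIC)
W=np.zeros((600,800,3),np.uint8);W[:264,:396]=b;W[264:264+336,:240]=d[:336];W[:450,400:750]=e
cv2.imwrite("pics/mix.png",W)
E
```

```text
(no output)
```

View pics/vt.png

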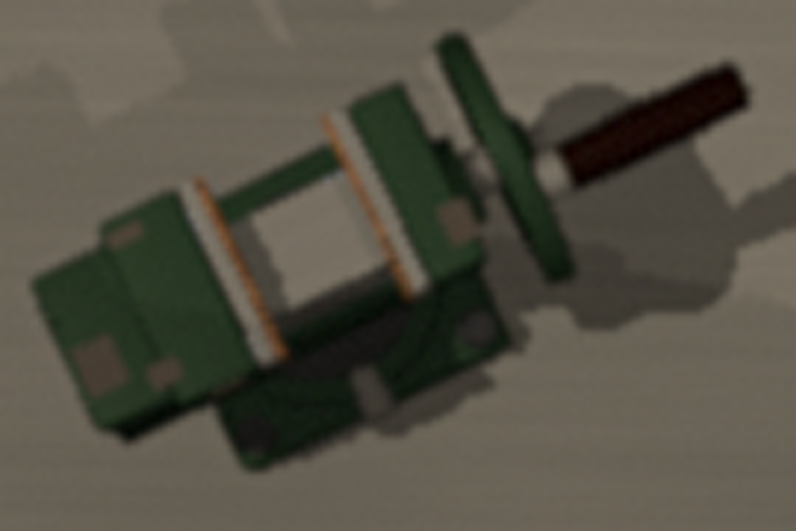

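View pics/mix.png

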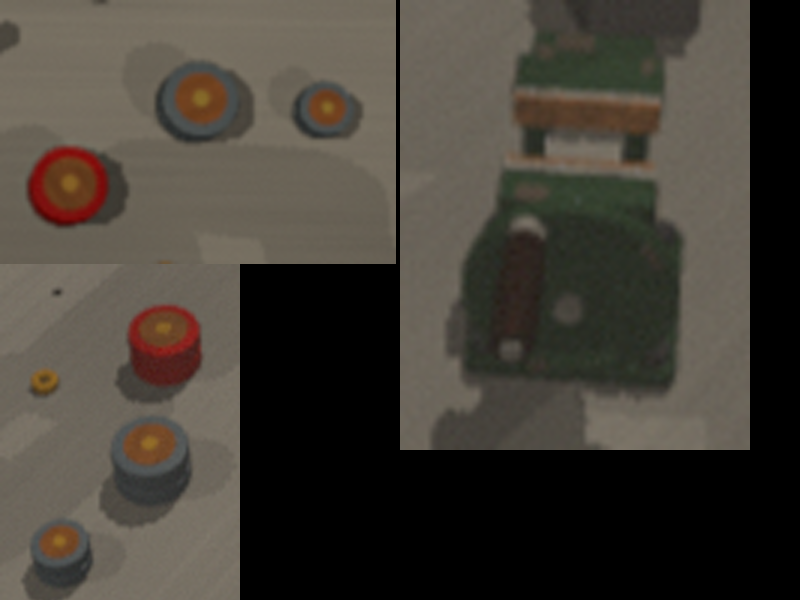

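The crops confirm it: the large blue-grey yo-yo is at top (366,211), with the small twin and the red one clearly separate. The vise jaw faces and the handle are sharp enough to measure, and the handle sits left of the screw seen from the crank end.

```bash
cat > m.py <<'E'
from h import *
T=pickle.load(open("top.pkl","rb"));S=pickle.load(open("scene.pkl","rb"))
def tp(u,v): return ((u+.5)/5.9-.5+155,(v+.5)/5.9-.5+165)
def sp(u,v): return ((u-400+.5)/5-.5+280,(v+.5)/5-.5+150)
z=.1245
print("top: fixed ends",[onz(T,tp(*p),z)[:2].round(4) for p in((201,181),(279,357))],"moving",[onz(T,tp(*p),z)[:2].round(4) for p in((324,119),(407,296))])
print("scene: fixed",[onz(S,sp(*p),z)[:2].round(4) for p in((514,97),(660,104))],"moving",[onz(S,sp(*p),z)[:2].round(4) for p in((504,158),(655,164))])
print("handle outer",tri(T,tp(740,83),S,sp(511,349)),"inner",tri(T,tp(572,165),S,sp(526,229)))
print("wheel hub",onz(S,sp(568,308),.088))
# yoyo: blue-grey mask
for c,n in((T,'T'),(S,'S')):
    im=np.array(c["pixels"]);h=cv2.cvtColor(im,cv2.COLOR_RGB2HSV)
    m=((h[...,0]>90)&(h[...,0]<125)&(h[...,1]>50)).astype(np.uint8)
    o=((h[...,0]<20)&(h[...,1]>120)&(h[...,2]>60)).astype(np.uint8)
    for k,mm in(('blue',m),('or',o)):
        N,_,st,ce=cv2.connectedComponentsWithStats(mm)
        for i in range(1,N):
            if st[i,4]>25: print(n,k,st[i],ce[i].round(1),onz(c,ce[i],.037).round(4))
E
python3 m.py
```

```text
top: fixed ends [array([0.6208, 0.1869]), array([0.5537, 0.1544])] moving [array([0.6457, 0.141 ]), array([0.5778, 0.107 ])]
scene: fixed [array([0.5549, 0.1542]), array([0.6211, 0.1909])] moving [array([0.5792, 0.1066]), array([0.6448, 0.1444])]
handle outer (array([ 0.66217662, -0.01752638,  0.12761009]), np.float64(0.0006096182552604336)) inner (array([0.62777239, 0.04643721, 0.13945542]), np.float64(0.003608117487551884))
wheel hub [0.64556171 0.06226857 0.088     ]
T blue [284 391   9  15  38] [288.3 398.1] [ 0.1765 -0.0449  0.037 ]
T or [189 197  14  29  45] [195.7 210.4] [0.6015 0.1822 0.037 ]
T or [358 202  16  15 170] [365.6 209.2] [ 0.6115 -0.2263  0.037 ]
T or [399 207  11  11  84] [403.7 212.2] [ 0.6059 -0.318   0.037 ]
T or [313 224  25  24 467] [325.3 235.9] [ 0.5454 -0.1292  0.037 ]
T or [351 260   9   8  48] [354.8 263.5] [ 0.4811 -0.1987  0.037 ]
T or [530 272  30  43 935] [542.8 293. ] [ 0.4198 -0.6373  0.037 ]
S or [   0    0   71   35 1295] [28.5 12.9] [-1.4893  0.6608  0.037 ]
S or [ 167    0   72   67 2258] [205.6  25.9] [-0.5609  1.0222  0.037 ]
S or [  297     0   175   104 12361] [394.3  42.8] [0.3061 1.3184 0.037 ]
S or [519 148  41  22 424] [542.7 157.9] [1.0561 0.7066 0.037 ]
S or [304 170  28   7 108] [318.2 172.3] [0.5367 0.2709 0.037 ]
S or [223 249  24  27 524] [234.7 261.4] [ 0.5583 -0.1412  0.037 ]
S or [190 270   9   8  55] [194.4 273.6] [ 0.5065 -0.2222  0.037 ]
S or [221 289  17  13 172] [229.3 294.7] [ 0.6111 -0.2252  0.037 ]
S or [305 310   7   8  39] [307.7 313.6] [ 0.7781 -0.1726  0.037 ]
S or [193 322  13  11 100] [199.4 327.2] [ 0.6143 -0.3248  0.037 ]
S or [  0 383  31  37 685] [ 10.8 405.6] [ 0.4498 -0.6367  0.037 ]
```

```bash
cat > fit.py <<'E'
from h import *
from scipy.optimize import least_squares
T=pickle.load(open("top.pkl","rb"));S=pickle.load(open("scene.pkl","rb"))
def tp(u,v): return ((u+.5)/5.9-.5+155,(v+.5)/5.9-.5+165)
def sp(u,v): return ((u-400+.5)/5-.5+280,(v+.5)/5-.5+150)
def pts(p):
    x,y,a,q,b=p;g=50+8*q/(2*np.pi);hx=-142-8*q/2/np.pi;hy=45*np.sin(q);hz=88+45*np.cos(q)
    F=20+b
    V=np.array([(F,-38,124.5),(F,38,124.5),(20-g,-38,124.5),(20-g,38,124.5),(hx-38,hy,hz),(hx+38,hy,hz)])/1e3
    c,s=np.cos(a),np.sin(a);W=V.copy();W[:,0]=x+c*V[:,0]-s*V[:,1];W[:,1]=y+s*V[:,0]+c*V[:,1];return W
t=[tp(*p) for p in((201,181),(279,357),(324,119),(407,296),(740,83),(572,165))]
s=[sp(*p) for p in((660,104),(514,97),(655,164),(504,158),(513,347),(526,229))]
def f(p): 
    W=pts(p);return np.r_[[proj(T,w)-u for w,u in zip(W,t)],[proj(S,w)-u for w,u in zip(W,s)]].ravel()
r=least_squares(f,[.6,.15,2.05,.5,2],x_scale=[.01,.01,.1,.1,1],loss='soft_l1');print(r.x,50+8*r.x[3]/6.283);print(f(r.x).reshape(-1,2).round(1))
E
python3 fit.py
```

```text
[0.59783215 0.15161572 2.0389625  0.42984054 2.1389688 ] 50.54730612058294
[[-0.7 -0.4]
 [ 0.1 -0.1]
 [-0.2  0.1]
 [-0.1  0. ]
 [ 0.1 -0.4]
 [-1.9  0.1]
 [-0.2  0.5]
 [-0.3 -0.1]
 [-0.3  0.7]
 [-0.4 -0.3]
 [-0.5  0.2]
 [ 0.1  2.9]]
```

```bash
cat > g.py <<'E'
from h import *
VX,VY,VA=0.5978,0.1516,2.039
DOWN=R.from_euler('z',VA)*R.from_euler('x',np.pi)   # tool x = vise x, tool y = -vise y
def vw(x,y,z):  # vise mm -> world m
    c,s=np.cos(VA),np.sin(VA);return np.array([VX+(c*x-s*y)/1e3,VY+(s*x+c*y)/1e3,z/1e3])
def hand(q,dx=-8,hz=18.8): return vw(-142-8*q/2/np.pi+dx,45*np.sin(q),88+45*np.cos(q)-hz)
def row(p0,r0,p,r):  # commanded -> target
    return np.r_[r0.inv().apply(np.array(p)-p0)/.25,(r0.inv()*r).as_rotvec()/np.pi].round(4)
def after(p0,r0,rw): return p0+r0.apply(np.array(rw[:3])*.25), r0*R.from_rotvec(np.array(rw[3:6])*np.pi)
E
python3 - <<'E'
from g import *
p0=np.array([.206,-.669,.214]);r0=R.from_rotvec([-3.1056,-.4674,.0002])
t=hand(.43)+[0,0,.075];print(t,hand(.43));print(row(p0,r0,t,DOWN))
E
```

```text
[0.64899935 0.00878865 0.18510346] [0.64899935 0.00878865 0.11010346]
[ 2.4915e+00 -2.0694e+00  1.1780e-01 -2.0000e-04 -3.0000e-04 -5.5390e-01]
```

>>> step_arm:
  deltas:
    - [[1, -0.83, 0, 0, 0, 0, 60], [1, -0.83, 0, 0, 0, 0, 60], [1, -0.83, 0, 0, 0, 0, 60], [1, -0.83, 0, 0, 0, 0, 60], [1, -0.83, 0, 0, 0, 0, 60], [1, -0.83, 0, 0, 0, 0, 60], [1, -0.83, 0, 0, 0, 0, 60], [1, -0.83, 0, 0, 0, 0, 60]]
  force: 40

```text
clock: 0.9
tool_pos: [0.3851, -0.3946, 0.2138]
tcp_rot: [-3.105, -0.472, 0.0]
ft_force: [0.2, -0.0, 0.4]
opening: 0.0597
grip_force: 0.0
```

>>> step_arm:
  deltas:
    - [[1, -0.83, 0, 0, 0, -0.3, 60], [1, -0.83, 0, 0, 0, -0.3, 60], [1, -0.83, 0, 0, 0, -0.3, 60], [1, -0.83, 0, 0, 0, -0.3, 60], [1, -0.83, 0, 0, 0, -0.3, 60], [1, -0.83, 0, 0, 0, -0.3, 60], [1, -0.83, 0, 0, 0, -0.3, 60], [1, -0.83, 0, 0, 0, -0.3, 60]]

```text
clock: 1.7
tool_pos: [0.5631, -0.1236, 0.2138]
tcp_rot: [-2.552, -1.832, -0.0]
ft_force: [-0.9, 0.1, 0.5]
opening: 0.0598
grip_force: 0.0
```

Run:
```python
from g import *
from workcell import manip
o=manip.get_obs()
p=np.array([.206,-.669,.214]);r=R.from_rotvec([-3.1056,-.4674,.0002])
p,r=after(p,r,[1,-.83,0,0,0,0]);p,r=after(p,r,[1,-.83,0,0,0,-.3]);print(p,r.as_rotvec(),o["tool_pos"],o["tcp_rot"])
p0,r0=np.array(o["tool_pos"]),R.from_rotvec(o["tcp_rot"])
for a,b in((p,r),(p0,r0)): print(row(a,b,hand(.43)+[0,0,.075],DOWN))
```

```text
[ 0.56170071 -0.12521529  0.21443802] [-2.55495782e+00 -1.82640017e+00 -5.46967739e-04] [ 0.56305851 -0.12356439  0.21375465] [-2.55202745e+00 -1.83206516e+00 -2.04290765e-04]
[ 6.201e-01  1.570e-01  1.178e-01 -1.000e-04 -3.000e-04 -2.539e-01]
[ 0.6115  0.1564  0.1147  0.     -0.     -0.2527]
```

>>> step_arm:
  deltas:
    - [[0.611, 0.156, 0.115, 0, 0, -0.253, 60], [0.611, 0.156, 0.115, 0, 0, -0.253, 60], [0.611, 0.156, 0.115, 0, 0, -0.253, 60], [0.611, 0.156, 0.115, 0, 0, -0.253, 60], [0.611, 0.156, 0.115, 0, 0, -0.253, 60], [0.611, 0.156, 0.115, 0, 0, -0.253, 60], [0.611, 0.156, 0.115, 0, 0, -0.253, 60], [0.611, 0.156, 0.115, 0, 0, -0.253, 60]]

```text
clock: 2.5
tool_pos: [0.6479, 0.0056, 0.1851]
tcp_rot: [-1.654, -2.671, 0.0]
ft_force: [0.2, 0.2, -0.2]
opening: 0.0596
grip_force: 0.0
```

Run:
```python
from g import *
from workcell import manip
o=manip.get_obs();print(o["tool_pos"],o["tcp_rot"],o["q"],o["joint_vel"].round(3) if hasattr(o["joint_vel"],'round') else 0)
print(row(np.array(o["tool_pos"]),R.from_rotvec(o["tcp_rot"]),hand(.43)+[0,0,.075],DOWN))
c=manip.camera("top");s=manip.camera("scene")
a=np.array(c["pixels"])[150:260,150:310];b=np.array(s["pixels"])[100:260,240:400]
W=np.zeros((600,800,3),np.uint8);W[:275,:400]=cv2.resize(a,(400,275));W[:400,400:]=cv2.resize(b,(400,400))
cv2.imwrite("pics/pre.png",W[:,:,::-1])
```

```text
[0.64793843 0.00558591 0.18509298] [-1.65358738e+00 -2.67103227e+00  3.27589881e-04] [-2.72988636e-02  3.33420698e-01  1.85765349e+00 -1.38896691e-04
  9.50738876e-01 -4.89350102e-01] [ 0.003 -0.002 -0.001  0.001  0.001  0.002]
[ 0.0096  0.0095 -0.     -0.0001 -0.     -0.0019]
```

View pics/pre.png

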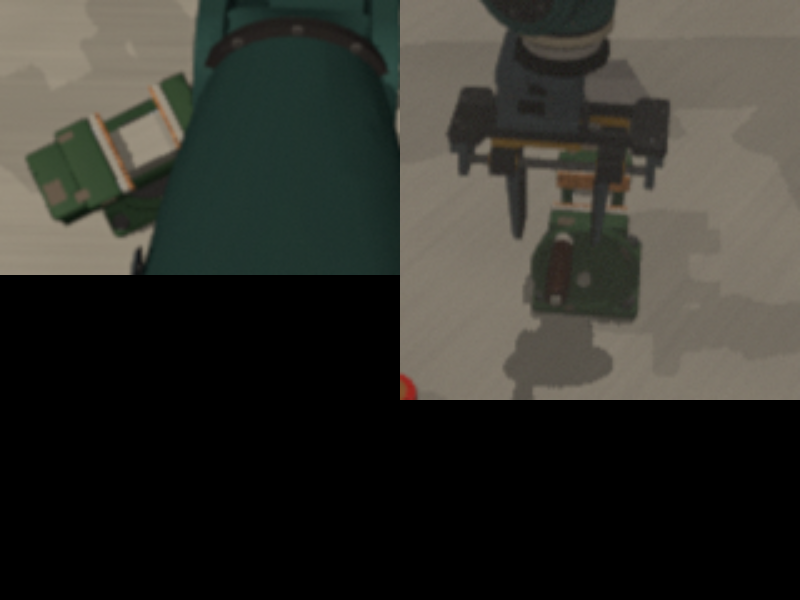

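The gripper straddles the handle: fingers at (517,235) and (600,235), handle at (560,265). Now I'll descend and grip.

>>> step_arm:
  deltas:
    - [[0.01, 0.01, 0.1, 0, 0, -0.002, 60], [0.01, 0.01, 0.2, 0, 0, -0.002, 60], [0.01, 0.01, 0.3, 0, 0, -0.002, 60], [0.01, 0.01, 0.3, 0, 0, -0.002, 60], [0.01, 0.01, 0.3, 0, 0, -0.002, 5], [0.01, 0.01, 0.3, 0, 0, -0.002, 5], [0.01, 0.01, 0.3, 0, 0, -0.002, 5], [0.01, 0.01, 0.3, 0, 0, -0.002, 5]]
  force: 40

```text
clock: 3.4
tool_pos: [0.6497, 0.0101, 0.1112]
tcp_rot: [1.64, 2.678, 0.001]
ft_force: [-0.1, 1.0, -0.6]
opening: 0.0309
grip_force: 0.0
```

>>> step_arm:
  deltas:
    - [[0, 0, 0, 0, 0, 0, 5], [0, 0, 0, 0, 0, 0, 5], [0, 0, 0, 0, 0, 0, 5]]

```text
clock: 3.7
tool_pos: [0.6492, 0.01, 0.1107]
tcp_rot: [1.641, 2.679, -0.0]
ft_force: [-2.5, -2.2, 6.9]
opening: 0.0209
grip_force: 40.0
```

Run:
```python
from g import *
from workcell import manip
o=manip.get_obs();p=np.array(o["tool_pos"]);r=R.from_rotvec(o["tcp_rot"]);print(p,o["opening"],o["grip_force"],o["ft_force"])
c,s=np.cos(VA),np.sin(VA);d=p[:2]-[VX,VY];print("vise frame",[c*d[0]+s*d[1],-s*d[0]+c*d[1],p[2]])
q0=.43;st=np.radians(15)
for k in range(44):
    print(k+1,round(q0+st*(k+1),3),row(hand(q0+st*(k//8*8)),DOWN,hand(q0+st*(k+1)),DOWN)[:3].round(3))
```

```text
[0.64919079 0.0099771  0.11065861] 0.020941762602883815 39.988664388656616 [-2.46763503 -2.15014879  6.9118519 ]
vise frame [np.float64(-0.14957334152073268), np.float64(0.018052017048556343), np.float64(0.11065860639960272)]
1 0.692 [-0.001 -0.04   0.025]
2 0.954 [-0.003 -0.072  0.059]
3 1.215 [-0.004 -0.094  0.101]
4 1.477 [-0.005 -0.104  0.147]
5 1.739 [-0.007 -0.102  0.194]
6 2.001 [-0.008 -0.089  0.239]
7 2.263 [-0.009 -0.064  0.278]
8 2.524 [-0.011 -0.029  0.31 ]
9 2.786 [-0.001  0.042  0.022]
10 3.048 [-0.003  0.087  0.032]
11 3.31 [-0.004  0.134  0.031]
12 3.572 [-0.005  0.179  0.017]
13 3.833 [-0.007  0.219 -0.008]
14 4.095 [-0.008  0.251 -0.043]
15 4.357 [-0.009  0.273 -0.084]
16 4.619 [-0.011  0.283 -0.13 ]
17 4.881 [-0.001 -0.002 -0.047]
18 5.142 [-0.003 -0.016 -0.092]
19 5.404 [-0.004 -0.041 -0.132]
20 5.666 [-0.005 -0.075 -0.164]
21 5.928 [-0.007 -0.117 -0.186]
22 6.19 [-0.008 -0.162 -0.196]
23 6.451 [-0.009 -0.209 -0.194]
24 6.713 [-0.011 -0.254 -0.18 ]
25 6.975 [-0.001 -0.04   0.025]
26 7.237 [-0.003 -0.072  0.059]
27 7.499 [-0.004 -0.094  0.101]
28 7.76 [-0.005 -0.104  0.147]
29 8.022 [-0.007 -0.102  0.194]
30 8.284 [-0.008 -0.089  0.239]
31 8.546 [-0.009 -0.064  0.278]
32 8.808 [-0.011 -0.029  0.31 ]
33 9.069 [-0.001  0.042  0.022]
34 9.331 [-0.003  0.087  0.032]
35 9.593 [-0.004  0.134  0.031]
36 9.855 [-0.005  0.179  0.017]
37 10.117 [-0.007  0.219 -0.008]
38 10.378 [-0.008  0.251 -0.043]
39 10.64 [-0.009  0.273 -0.084]
40 10.902 [-0.011  0.283 -0.13 ]
41 11.164 [-0.001 -0.002 -0.047]
42 11.426 [-0.003 -0.016 -0.092]
43 11.687 [-0.004 -0.041 -0.132]
44 11.949 [-0.005 -0.075 -0.164]
```

>>> step_arm:
  deltas:
    - [[-0.001, -0.04, 0.025, 0, 0, 0, 5], [-0.003, -0.072, 0.059, 0, 0, 0, 5], [-0.004, -0.094, 0.101, 0, 0, 0, 5], [-0.005, -0.104, 0.147, 0, 0, 0, 5]]

```text
clock: 4.1
tool_pos: [0.6278, -0.0027, 0.0736]
tcp_rot: [1.64, 2.676, 0.004]
ft_force: [13.7, 12.0, -0.1]
opening: 0.0215
grip_force: 40.0
```

>>> step_arm:
  deltas:
    - [[-0.002, 0.002, 0.047, 0, 0, 0, 5], [-0.003, 0.015, 0.092, 0, 0, 0, 5], [-0.004, 0.04, 0.131, 0, 0, 0, 5], [-0.006, 0.075, 0.163, 0, 0, 0, 5]]

```text
clock: 4.5
tool_pos: [0.6458, 0.0052, 0.0333]
tcp_rot: [1.64, 2.676, 0.004]
ft_force: [4.7, 15.4, 20.7]
opening: 0.0215
grip_force: 40.0
```

>>> step_arm:
  deltas:
    - [[-0.001, 0.042, 0.022, 0, 0, 0, 5], [-0.003, 0.087, 0.032, 0, 0, 0, 5], [-0.004, 0.134, 0.031, 0, 0, 0, 5], [-0.005, 0.179, 0.017, 0, 0, 0, 5], [-0.007, 0.219, -0.008, 0, 0, 0, 5], [-0.008, 0.251, -0.043, 0, 0, 0, 5], [-0.009, 0.273, -0.084, 0, 0, 0, 5], [-0.011, 0.283, -0.13, 0, 0, 0, 5]]

```text
clock: 5.3
tool_pos: [0.7093, 0.0351, 0.0653]
tcp_rot: [1.641, 2.678, 0.003]
ft_force: [2.6, 9.6, -4.1]
opening: 0.0214
grip_force: 40.0
```

Run:
```python
from g import *
from workcell import manip
o=manip.get_obs();p=np.array(o["tool_pos"]);r=R.from_rotvec(o["tcp_rot"])
q=4.619;print((p-hand(q)).round(4),"rot",(DOWN.inv()*r).as_rotvec().round(4))
c,s=np.cos(VA),np.sin(VA);d=p[:2]-[VX,VY];f=o["ft_force"];print("vise",[c*d[0]+s*d[1],-s*d[0]+c*d[1],p[2]],"F",c*f[0]+s*f[1],-s*f[0]+c*f[1],f[2])
```

```text
[0.0011 0.0024 0.0003] rot [-0.0022  0.0004 -0.003 ]
vise [np.float64(-0.15423498596571678), np.float64(-0.04691057329575293), np.float64(0.06526560638698281)] F 7.362600363442578 -6.670128280761139 -4.133449917035896
```

>>> step_arm:
  deltas:
    - [[-0.001, -0.002, -0.047, 0, 0, 0, 5], [-0.003, -0.016, -0.092, 0, 0, 0, 5], [-0.004, -0.041, -0.132, 0, 0, 0, 5], [-0.005, -0.075, -0.164, 0, 0, 0, 5], [-0.007, -0.117, -0.186, 0, 0, 0, 5], [-0.008, -0.162, -0.196, 0, 0, 0, 5], [-0.009, -0.209, -0.194, 0, 0, 0, 5], [-0.011, -0.254, -0.18, 0, 0, 0, 5]]

```text
clock: 6.1
tool_pos: [0.6529, 0.0028, 0.111]
tcp_rot: [1.641, 2.678, 0.002]
ft_force: [2.5, 6.6, -4.2]
opening: 0.021
grip_force: 40.0
```

>>> step_arm:
  deltas:
    - [[-0.001, -0.04, 0.025, 0, 0, 0, 5], [-0.003, -0.072, 0.059, 0, 0, 0, 5], [-0.004, -0.094, 0.101, 0, 0, 0, 5], [-0.005, -0.104, 0.147, 0, 0, 0, 5], [-0.007, -0.102, 0.194, 0, 0, 0, 5], [-0.008, -0.089, 0.239, 0, 0, 0, 5], [-0.009, -0.064, 0.278, 0, 0, 0, 5], [-0.011, -0.029, 0.31, 0, 0, 0, 5]]

```text
clock: 6.9
tool_pos: [0.6495, -0.0021, 0.0334]
tcp_rot: [1.641, 2.677, 0.004]
ft_force: [2.6, 18.4, 19.8]
opening: 0.0212
grip_force: 40.0
```

>>> step_arm:
  deltas:
    - [[-0.001, 0.042, 0.022, 0, 0, 0, 5], [-0.003, 0.087, 0.032, 0, 0, 0, 5], [-0.004, 0.134, 0.031, 0, 0, 0, 5], [-0.005, 0.179, 0.017, 0, 0, 0, 5], [-0.007, 0.219, -0.008, 0, 0, 0, 5], [-0.008, 0.251, -0.043, 0, 0, 0, 5], [-0.009, 0.273, -0.084, 0, 0, 0, 5], [-0.011, 0.283, -0.13, 0, 0, 0, 5]]

```text
clock: 7.7
tool_pos: [0.7129, 0.028, 0.0649]
tcp_rot: [1.641, 2.678, 0.004]
ft_force: [2.5, 14.0, -4.0]
opening: 0.0211
grip_force: 40.0
```

>>> step_arm:
  deltas:
    - [[-0.001, -0.002, -0.047, 0, 0, 0, 5], [-0.003, -0.016, -0.092, 0, 0, 0, 5], [-0.004, -0.041, -0.132, 0, 0, 0, 5], [-0.005, -0.075, -0.164, 0, 0, 0, 5], [-0.007, -0.117, -0.186, 0, 0, 0, 5], [-0.008, -0.162, -0.196, 0, 0, 0, 5], [-0.008, -0.162, -0.196, 0, 0, 0, 5]]

```text
clock: 8.4
tool_pos: [0.6763, 0.0066, 0.1154]
tcp_rot: [-1.642, -2.679, -0.001]
ft_force: [-6.8, 9.3, 14.0]
opening: 0.0211
grip_force: 40.0
```

Run:
```python
from g import *
from workcell import manip
o=manip.get_obs();p=np.array(o["tool_pos"]);r=R.from_rotvec(o["tcp_rot"])
q=12.473;print((p-hand(q)).round(4),"rot",(DOWN.inv()*r).as_rotvec().round(4))
c,s=np.cos(VA),np.sin(VA);d=p[:2]-[VX,VY];f=o["ft_force"];print("vise",[c*d[0]+s*d[1],-s*d[0]+c*d[1],p[2]],"F",c*f[0]+s*f[1],-s*f[0]+c*f[1],f[2])
```

```text
[-0.0001  0.0011  0.0014] rot [-0.0007  0.0005 -0.003 ]
vise [np.float64(-0.1648534448781624), np.float64(-0.00459119406074672), np.float64(0.11535866815335478)] F 11.338062784631774 1.8668232618966956 14.008498695559954
```

>>> step_arm:
  deltas:
    - [[0, 0, 0, 0, 0, 0, 60], [0, 0, 0, 0, 0, 0, 60], [0, 0, 0, 0, 0, 0, 60], [0, 0, -0.12, 0, 0, 0, 85], [0, 0, -0.3, 0, 0, 0, 85], [0, 0, -0.3, 0, 0, 0, 85]]

```text
clock: 9.0
tool_pos: [0.6798, 0.0063, 0.1947]
tcp_rot: [1.638, 2.673, 0.006]
ft_force: [0.6, 0.5, 0.9]
opening: 0.0661
grip_force: 0.0
```

Run:
```python
from g import *
from workcell import manip
o=manip.get_obs();p=np.array(o["tool_pos"]);r=R.from_rotvec(o["tcp_rot"]);print(p,o["opening"],o["ft_force"])
print(row(p,r,[.6113,-.2258,.10],DOWN))
```

```text
[0.67975677 0.00625009 0.19473605] 0.0660689873825833 [0.57832582 0.48192819 0.87699261]
[-0.7012 -0.668   0.3772  0.0021  0.0012  0.001 ]
```

>>> step_arm:
  deltas:
    - [[-0.701, -0.668, 0.05, 0.002, 0.001, 0.001, 85], [-0.701, -0.668, 0.05, 0.002, 0.001, 0.001, 85], [-0.701, -0.668, 0.1, 0.002, 0.001, 0.001, 85], [-0.701, -0.668, 0.2, 0.002, 0.001, 0.001, 85], [-0.701, -0.668, 0.3, 0.002, 0.001, 0.001, 85], [-0.701, -0.668, 0.377, 0.002, 0.001, 0.001, 85], [-0.701, -0.668, 0.377, 0.002, 0.001, 0.001, 85], [-0.701, -0.668, 0.377, 0.002, 0.001, 0.001, 85]]

```text
clock: 9.8
tool_pos: [0.6077, -0.2252, 0.095]
tcp_rot: [-1.642, -2.67, 0.006]
ft_force: [1.4, 1.1, 0.4]
opening: 0.0851
grip_force: 0.0
```

Run:
```python
from g import *
from workcell import manip
o=manip.get_obs();p=np.array(o["tool_pos"]);r=R.from_rotvec(o["tcp_rot"]);print(p,o["opening"],o["ft_force"])
print(row(p,r,[.6113,-.2258,.013],DOWN))
```

```text
[ 0.60771718 -0.22524682  0.09501092] 0.0850500829433821 [1.39322785 1.07197979 0.3568417 ]
[-0.0097  0.014   0.3279 -0.0022 -0.0012 -0.    ]
```

>>> step_arm:
  deltas:
    - [[-0.01, 0.014, 0.05, -0.002, -0.001, 0, 85], [-0.01, 0.014, 0.15, -0.002, -0.001, 0, 85], [-0.01, 0.014, 0.25, -0.002, -0.001, 0, 85], [-0.01, 0.014, 0.328, -0.002, -0.001, 0, 85], [-0.01, 0.014, 0.328, -0.002, -0.001, 0, 85], [-0.01, 0.014, 0.328, -0.002, -0.001, 0, 50], [-0.01, 0.014, 0.328, -0.002, -0.001, 0, 50], [-0.01, 0.014, 0.328, -0.002, -0.001, 0, 50]]
  force: 20

```text
clock: 10.6
tool_pos: [0.6122, -0.2263, 0.0142]
tcp_rot: [1.644, 2.675, 0.001]
ft_force: [-0.8, -0.4, -0.3]
opening: 0.064
grip_force: 0.0
```

>>> step_arm:
  deltas:
    - [[0, 0, 0, 0, 0, 0, 50], [0, 0, 0, 0, 0, 0, 50], [0, 0, 0, 0, 0, 0, 50], [0, 0, 0, 0, 0, 0, 50]]

```text
clock: 11.0
tool_pos: [0.6119, -0.2263, 0.0138]
tcp_rot: [1.645, 2.675, 0.0]
ft_force: [-0.2, 2.1, 7.4]
opening: 0.0566
grip_force: 20.0
```

Run:
```python
from g import *
from workcell import manip
o=manip.get_obs();p=np.array(o["tool_pos"]);r=R.from_rotvec(o["tcp_rot"]);print(p,(DOWN.inv()*r).as_rotvec(),o["opening"],o["grip_force"],o["ft_force"])
c=manip.camera("scene")
a=np.array(c["pixels"])[140:360,170:390]
cv2.imwrite("pics/grab.png",cv2.resize(a,(600,600))[:,:,::-1])
```

```text
[ 0.61190413 -0.22633362  0.01383504] [-0.00080938 -0.00076499 -0.00014127] 0.05655953791449037 20.001088343560696 [-0.24430543  2.09600177  7.38940789]
```

View pics/grab.png

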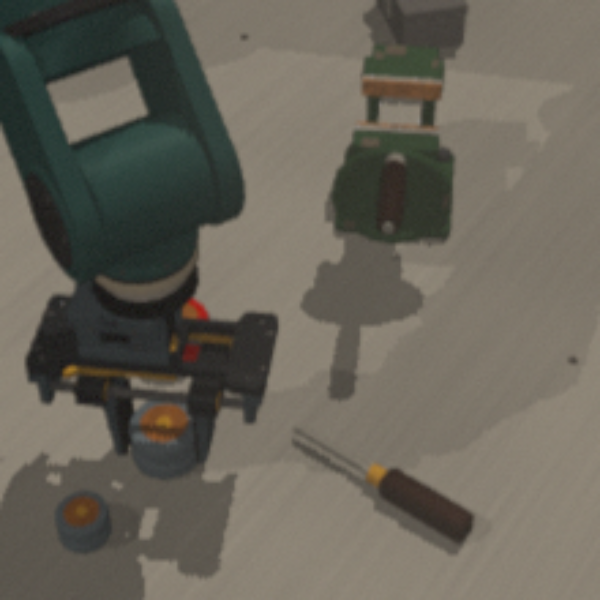

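The yo-yo is held at (165,430) and the vise is open, with its handle on top at (393,190). Now I'll lift and carry.

Run:
```python
from g import *
from workcell import manip
o=manip.get_obs();p=np.array(o["tool_pos"]);r=R.from_rotvec(o["tcp_rot"])
t=vw(-13,-1,220);print(t);print(row(p,r,t,DOWN),row(p,r,t-[0,0,.0995],DOWN))
```

```text
[0.60455907 0.14045034 0.22      ]
[ 1.3217e+00  6.3670e-01 -8.2500e-01  3.0000e-04  3.0000e-04  1.0000e-04] [ 1.322e+00  6.363e-01 -4.270e-01  3.000e-04  3.000e-04  1.000e-04]
```

>>> step_arm:
  deltas:
    - [[0, 0, -0.08, 0, 0, 0, 50], [0, 0, -0.2, 0, 0, 0, 50], [0, 0, -0.35, 0, 0, 0, 50], [0, 0, -0.5, 0, 0, 0, 50], [0, 0, -0.65, 0, 0, 0, 50], [0.05, 0.02, -0.76, 0, 0, 0, 50], [0.15, 0.08, -0.825, 0, 0, 0, 50], [0.28, 0.15, -0.825, 0, 0, 0, 50]]

```text
clock: 11.85
tool_pos: [0.6144, -0.147, 0.2224]
tcp_rot: [1.645, 2.671, 0.002]
ft_force: [0.6, 0.7, -0.8]
opening: 0.0566
grip_force: 20.0
```

>>> step_arm:
  deltas:
    - [[0.13, 0.06, 0, 0, 0, 0, 50], [0.26, 0.12, 0, 0, 0, 0, 50], [0.39, 0.18, 0, 0, 0, 0, 50], [0.52, 0.24, 0, 0, 0, 0, 50], [0.65, 0.3, 0, 0, 0, 0, 50], [0.78, 0.36, 0, 0, 0, 0, 50], [0.88, 0.41, 0, 0, 0, 0, 50], [0.95, 0.44, 0, 0, 0, 0, 50]]

```text
clock: 12.65
tool_pos: [0.6039, 0.1166, 0.2194]
tcp_rot: [1.644, 2.677, 0.0]
ft_force: [-0.1, -0.1, -0.8]
opening: 0.0565
grip_force: 20.0
```

>>> step_arm:
  deltas:
    - [[0.04, 0.02, 0, 0, 0, 0, 50], [0.08, 0.04, 0, 0, 0, 0, 50], [0.092, 0.047, 0, 0, 0, 0, 50], [0.092, 0.047, 0, 0, 0, 0, 50], [0.092, 0.047, 0, 0, 0, 0, 50]]

```text
clock: 13.15
tool_pos: [0.6043, 0.1401, 0.2191]
tcp_rot: [-1.646, -2.676, 0.0]
ft_force: [-0.4, -0.7, -1.2]
opening: 0.0563
grip_force: 20.0
```

Run:
```python
from g import *
from workcell import manip
o=manip.get_obs();p=np.array(o["tool_pos"]);r=R.from_rotvec(o["tcp_rot"])
t=vw(-13,-1,120.8);print(p,t,o["opening"],o["ft_force"]);print(row(p,r,t,DOWN))
c=manip.camera("scene")
a=np.array(c["pixels"])[80:240,230:390]
cv2.imwrite("pics/hover.png",cv2.resize(a,(600,600),interpolation=cv2.INTER_CUBIC)[:,:,::-1])
```

```text
[0.60428907 0.14005602 0.21912492] [0.60455907 0.14045034 0.1208    ] 0.05631406946559512 [-0.35008603 -0.6715345  -1.19742241]
[ 9.000e-04  1.700e-03  3.933e-01 -0.000e+00  0.000e+00 -1.000e-04]
```

View pics/hover.png

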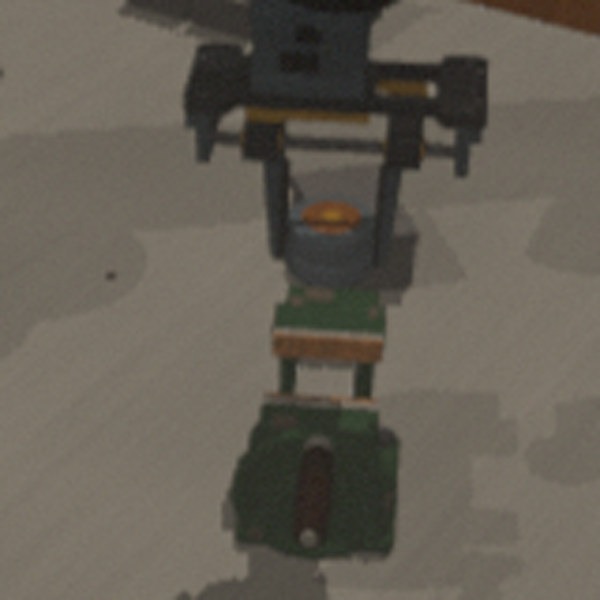

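The yo-yo hangs at (330,240) over the gap. The fixed jaw spans (272–384,~335) and the moving jaw (268–378,~400). A quick check of the gap's middle from those pixels comes next.

Run:
```python
from g import *
S=pickle.load(open("scene.pkl","rb"))
f=lambda u,v:((u+.5)/3.75-.5+230,(v+.5)/3.75-.5+80)
c,s=np.cos(VA),np.sin(VA)
for p in((273,333),(384,338),(268,396),(379,402)):
    d=onz(S,f(*p),.1245)[:2]-[VX,VY];print(np.round([1e3*(c*d[0]+s*d[1]),1e3*(-s*d[0]+c*d[1])],1))
```

```text
[24.2 37.3]
[ 27.5 -39.5]
[-48.3  33.5]
[-45.9 -40. ]
```

>>> step_arm:
  deltas:
    - [[0.001, 0.003, 0.1, 0, 0, 0, 50], [0.001, 0.003, 0.2, 0, 0, 0, 50], [0.001, 0.003, 0.28, 0, 0, 0, 50], [0.001, 0.003, 0.34, 0, 0, 0, 50], [0.001, 0.003, 0.38, 0, 0, 0, 50], [0.001, 0.003, 0.38, 0, 0, 0, 50]]

```text
clock: 13.8
tool_pos: [0.6043, 0.1409, 0.1231]
tcp_rot: [-1.645, -2.675, 0.002]
ft_force: [-0.6, -1.0, -0.8]
opening: 0.0566
grip_force: 20.0
```

>>> step_arm:
  deltas:
    - [[0, 0, 0.005, 0, 0, 0, 50], [0, 0, 0.01, 0, 0, 0, 50], [0, 0, 0.014, 0, 0, 0, 50], [0, 0, 0.014, 0, 0, 0, 50]]

```text
clock: 14.2
tool_pos: [0.6049, 0.1412, 0.121]
tcp_rot: [1.645, 2.676, 0.001]
ft_force: [0.1, -0.4, -0.5]
opening: 0.0567
grip_force: 20.0
```

>>> step_arm:
  deltas:
    - [[0, 0, 0.003, 0, 0, 0, 50], [0, 0, 0.006, 0, 0, 0, 50], [0, 0, 0.006, 0, 0, 0, 50]]

```text
clock: 14.5
tool_pos: [0.605, 0.1413, 0.1198]
tcp_rot: [1.645, 2.676, 0.0]
ft_force: [-3.9, -0.9, 8.4]
opening: 0.0569
grip_force: 20.0
```

>>> step_arm:
  deltas:
    - [[0, 0, 0, 0, 0, 0, 85], [0, 0, 0, 0, 0, 0, 85], [0, 0, 0, 0, 0, 0, 85], [0, 0, -0.05, 0, 0, 0, 85], [0, 0, -0.18, 0, 0, 0, 85], [0, 0, -0.32, 0, 0, 0, 70], [0, 0, -0.4, 0, 0, 0, 60], [0, 0, -0.4, 0, 0, 0, 60]]

```text
clock: 15.3
tool_pos: [0.6065, 0.1416, 0.2233]
tcp_rot: [1.643, 2.673, 0.006]
ft_force: [0.4, -0.6, -0.0]
opening: 0.0639
grip_force: 0.0
```

Run:
```python
from g import *
from workcell import manip
o=manip.get_obs();p=np.array(o["tool_pos"]);r=R.from_rotvec(o["tcp_rot"]);print(p,o["opening"],o["ft_force"])
q=12.52;t=hand(q);t[:2]+=vw(0,-1,0)[:2]-vw(0,0,0)[:2]
print(t,row(p,r,t+[0,0,.09],DOWN),row(p,r,t+[0,0,.0],DOWN))
```

```text
[0.60650707 0.14155106 0.22326939] 0.06386124654000035 [ 0.36203752 -0.59669802 -0.01713092]
[0.67544032 0.00491017 0.11415163] [-6.121e-01 -1.100e-03  7.740e-02  1.700e-03  5.000e-04  1.000e-04] [-6.115e-01 -3.000e-03  4.374e-01  1.700e-03  5.000e-04  1.000e-04]
```

>>> step_arm:
  deltas:
    - [[-0.1, 0, 0, 0.001, 0, 0, 60], [-0.25, 0, 0, 0.001, 0, 0, 60], [-0.4, 0, 0.02, 0.001, 0, 0, 60], [-0.52, 0.001, 0.05, 0.001, 0, 0, 60], [-0.608, 0.002, 0.077, 0.001, 0, 0, 60], [-0.608, 0.002, 0.077, 0.001, 0, 0, 60], [-0.608, 0.002, 0.077, 0.001, 0, 0, 60]]

```text
clock: 16.0
tool_pos: [0.6734, 0.0058, 0.1992]
tcp_rot: [-1.645, -2.673, 0.005]
ft_force: [-0.8, 0.4, 0.1]
opening: 0.0599
grip_force: 0.0
```

Run:
```python
from g import *
from workcell import manip
o=manip.get_obs();p=np.array(o["tool_pos"]);r=R.from_rotvec(o["tcp_rot"]);print(p,o["opening"],o["ft_force"])
print(row(p,r,[.6763,.0066,.1145],DOWN))
c=manip.camera("scene");t=manip.camera("top")
a=np.array(c["pixels"])[80:240,230:390];b=np.array(t["pixels"])[150:260,130:300]
W=np.zeros((600,800,3),np.uint8);W[:440,:440]=cv2.resize(a,(440,440));W[:233,440:]=cv2.resize(b,(360,233))
cv2.imwrite("pics/set.png",W[:,:,::-1])
```

```text
[0.67344107 0.00584849 0.19924978] 0.0599213671528691 [-0.76658834  0.44130198  0.12292974]
[-2.700e-03  1.300e-02  3.389e-01 -1.300e-03 -2.000e-04 -1.000e-04]
```

View pics/set.png

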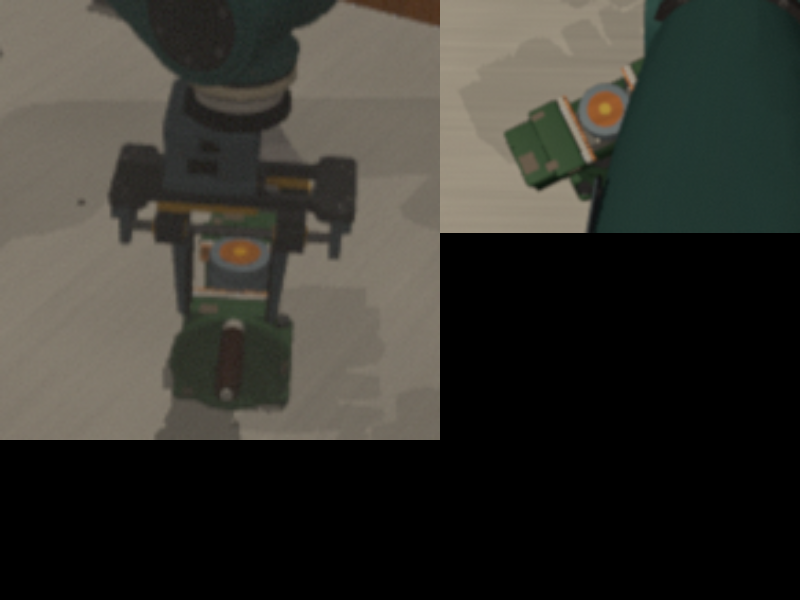

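The yo-yo sits flat between the jaws at scene (240,250), top (605,110), and the fingers straddle the handle at (230,355). I'll grip it again.

>>> step_arm:
  deltas:
    - [[-0.003, 0.013, 0.1, -0.001, 0, 0, 60], [-0.003, 0.013, 0.2, -0.001, 0, 0, 60], [-0.003, 0.013, 0.3, -0.001, 0, 0, 60], [-0.003, 0.013, 0.34, -0.001, 0, 0, 60], [-0.003, 0.013, 0.34, -0.001, 0, 0, 5], [-0.003, 0.013, 0.34, -0.001, 0, 0, 5], [-0.003, 0.013, 0.34, -0.001, 0, 0, 5], [-0.003, 0.013, 0.34, -0.001, 0, 0, 5]]
  force: 40

```text
clock: 16.9
tool_pos: [0.6774, 0.0065, 0.1161]
tcp_rot: [1.644, 2.675, 0.001]
ft_force: [-0.2, 0.5, 0.1]
opening: 0.0306
grip_force: 0.0
```

>>> step_arm:
  deltas:
    - [[0, 0, 0, 0, 0, 0, 5], [0, 0, 0, 0, 0, 0, 5], [0, 0, 0, 0, 0, 0, 5], [0, 0, 0, 0, 0, 0, 5]]

```text
clock: 17.3
tool_pos: [0.6772, 0.0064, 0.1155]
tcp_rot: [1.645, 2.676, 0.0]
ft_force: [-1.1, 0.2, 6.4]
opening: 0.0209
grip_force: 40.0
```

Run:
```python
from g import *
from workcell import manip
o=manip.get_obs();p=np.array(o["tool_pos"]);r=R.from_rotvec(o["tcp_rot"]);print(p,o["opening"],o["grip_force"],o["ft_force"],(DOWN.inv()*r).as_rotvec())
c,s=np.cos(VA),np.sin(VA);d=p[:2]-[VX,VY];print("vise frame",[c*d[0]+s*d[1],-s*d[0]+c*d[1],p[2]])
q0=12.5;st=-np.radians(15)
for k in range(32):
    print(k+1,round(q0+st*(k+1),3),row(hand(q0+st*(k//8*8)),DOWN,hand(q0+st*(k+1)),DOWN)[:3].round(3).tolist())
```

```text
[0.67718651 0.00643963 0.11547187] 0.02092978784513873 39.97097432613373 [-1.05837371  0.23075631  6.36060799] [-0.00054253 -0.00035525 -0.00035004]
vise frame [np.float64(-0.1653641287512463), np.float64(-0.005334411225273478), np.float64(0.11547186550691038)]
1 12.238 [0.001, 0.046, 0.009]
2 11.976 [0.003, 0.088, 0.03]
3 11.715 [0.004, 0.124, 0.061]
4 11.453 [0.005, 0.15, 0.1]
5 11.191 [0.007, 0.165, 0.145]
6 10.929 [0.008, 0.168, 0.192]
7 10.667 [0.009, 0.158, 0.238]
8 10.406 [0.011, 0.138, 0.28]
9 10.144 [0.001, -0.031, 0.035]
10 9.882 [0.003, -0.07, 0.061]
11 9.62 [0.004, -0.115, 0.076]
12 9.358 [0.005, -0.162, 0.08]
13 9.097 [0.007, -0.208, 0.07]
14 8.835 [0.008, -0.25, 0.049]
15 8.573 [0.009, -0.285, 0.018]
16 8.311 [0.011, -0.311, -0.021]
17 8.049 [0.001, -0.015, -0.044]
18 7.788 [0.003, -0.018, -0.091]
19 7.526 [0.004, -0.009, -0.138]
20 7.264 [0.005, 0.012, -0.18]
21 7.002 [0.007, 0.043, -0.215]
22 6.74 [0.008, 0.082, -0.241]
23 6.479 [0.009, 0.127, -0.256]
24 6.217 [0.011, 0.173, -0.259]
25 5.955 [0.001, 0.046, 0.009]
26 5.693 [0.003, 0.088, 0.03]
27 5.431 [0.004, 0.124, 0.061]
28 5.17 [0.005, 0.15, 0.1]
29 4.908 [0.007, 0.165, 0.145]
30 4.646 [0.008, 0.168, 0.192]
31 4.384 [0.009, 0.158, 0.238]
32 4.122 [0.011, 0.138, 0.28]
```

>>> step_arm:
  deltas:
    - [[0.001, 0.046, 0.009, 0, 0, 0, 5], [0.003, 0.088, 0.03, 0, 0, 0, 5], [0.004, 0.124, 0.061, 0, 0, 0, 5], [0.005, 0.15, 0.1, 0, 0, 0, 5], [0.007, 0.165, 0.145, 0, 0, 0, 5], [0.008, 0.168, 0.192, 0, 0, 0, 5], [0.009, 0.158, 0.238, 0, 0, 0, 5], [0.011, 0.138, 0.28, 0, 0, 0, 5]]

```text
clock: 18.1
tool_pos: [0.7054, 0.0243, 0.0434]
tcp_rot: [-1.644, -2.675, 0.002]
ft_force: [-11.4, -2.3, 11.2]
opening: 0.0212
grip_force: 40.0
```

>>> step_arm:
  deltas:
    - [[0.001, -0.031, 0.035, 0, 0, 0, 5], [0.003, -0.07, 0.061, 0, 0, 0, 5], [0.004, -0.115, 0.076, 0, 0, 0, 5], [0.005, -0.162, 0.08, 0, 0, 0, 5], [0.007, -0.208, 0.07, 0, 0, 0, 5], [0.008, -0.25, 0.049, 0, 0, 0, 5], [0.009, -0.285, 0.018, 0, 0, 0, 5], [0.011, -0.311, -0.021, 0, 0, 0, 5]]

```text
clock: 18.9
tool_pos: [0.6364, -0.0087, 0.0504]
tcp_rot: [1.644, 2.674, 0.002]
ft_force: [9.7, 4.8, 2.4]
opening: 0.0209
grip_force: 40.0
```

>>> step_arm:
  deltas:
    - [[0.001, -0.015, -0.044, 0, 0, 0, 5], [0.003, -0.018, -0.091, 0, 0, 0, 5], [0.004, -0.009, -0.138, 0, 0, 0, 5], [0.005, 0.012, -0.18, 0, 0, 0, 5], [0.007, 0.043, -0.215, 0, 0, 0, 5], [0.008, 0.082, -0.241, 0, 0, 0, 5], [0.009, 0.127, -0.256, 0, 0, 0, 5], [0.011, 0.173, -0.259, 0, 0, 0, 5]]

```text
clock: 19.7
tool_pos: [0.6736, 0.0137, 0.1156]
tcp_rot: [1.645, 2.676, -0.0]
ft_force: [-1.2, -2.5, 0.1]
opening: 0.0214
grip_force: 40.0
```

>>> step_arm:
  deltas:
    - [[0.001, 0.046, 0.009, 0, 0, 0, 5], [0.003, 0.088, 0.03, 0, 0, 0, 5], [0.004, 0.124, 0.061, 0, 0, 0, 5], [0.005, 0.15, 0.1, 0, 0, 0, 5], [0.007, 0.165, 0.145, 0, 0, 0, 5], [0.008, 0.168, 0.192, 0, 0, 0, 5], [0.009, 0.158, 0.238, 0, 0, 0, 5], [0.009, 0.158, 0.238, 0, 0, 0, 5]]

```text
clock: 20.5
tool_pos: [0.7065, 0.0334, 0.0532]
tcp_rot: [-1.645, -2.675, 0.001]
ft_force: [3.4, 2.9, -0.6]
opening: 0.0211
grip_force: 40.0
```

>>> step_arm:
  deltas:
    - [[0, 0, 0, 0, 0, 0, 5], [0, 0, 0, 0, 0, 0, 5]]

```text
clock: 20.7
tool_pos: [0.7072, 0.0337, 0.055]
tcp_rot: [-1.646, -2.676, -0.0]
ft_force: [3.5, 2.5, 0.1]
opening: 0.0213
grip_force: 40.0
```

Run:
```python
from g import *
from workcell import manip
o=manip.get_obs();p=np.array(o["tool_pos"]);f=o["ft_force"]
c,s=np.cos(VA),np.sin(VA);d=p[:2]-[VX,VY];v=[1e3*(c*d[0]+s*d[1]),1e3*(-s*d[0]+c*d[1]),1e3*p[2]]
print("vise frame",v,"F",c*f[0]+s*f[1],-s*f[0]+c*f[1],f[2])
for y0 in(0,-2): print(np.arctan2(v[1]-y0,v[2]+18.8-89)+2*np.pi)
```

```text
vise frame [np.float64(-154.60505345206036), np.float64(-44.46171404373073), np.float64(55.01615433554959)] F 0.6253604918099653 -4.281649783646295 0.09600985383153016
4.383303090269844
4.36896934230936
```

>>> step_arm:
  deltas:
    - [[0, 0, 0, 0, 0, 0, 50], [0, 0, 0, 0, 0, 0, 50], [0, 0, 0, 0, 0, 0, 50], [0, 0, -0.1, 0, 0, 0, 50], [0, 0, -0.3, 0, 0, 0, 50], [0, 0, -0.5, 0, 0, 0, 50], [0, 0, -0.7, 0, 0, 0, 50], [0, 0, -0.7, 0, 0, 0, 50]]

```text
clock: 21.5
tool_pos: [0.7105, 0.0336, 0.2383]
tcp_rot: [1.641, 2.669, 0.008]
ft_force: [0.6, 0.3, 0.7]
opening: 0.0497
grip_force: 0.0
```

>>> step_arm:
  deltas:
    - [[-0.2, 0, 0, 0, 0, 0, 50], [-0.4, 0, 0, 0, 0, 0, 50], [-0.6, 0, 0, 0, 0, 0, 50], [-0.8, 0, 0, 0, 0, 0, 50], [-1, 0, 0, 0, 0, 0, 50], [-1, 0, 0, 0, 0, 0, 50], [-1, 0, 0, 0, 0, 0, 50], [-1, 0, 0, 0, 0, 0, 50]]

```text
clock: 22.3
tool_pos: [0.8197, -0.1885, 0.2298]
tcp_rot: [-1.644, -2.676, 0.0]
ft_force: [0.2, 1.2, -0.1]
opening: 0.0498
grip_force: 0.0
```

Run:
```python
from g import *
from workcell import manip
c=manip.camera("scene");t=manip.camera("top")
a=np.array(c["pixels"])[140:250,270:370];b=np.array(t["pixels"])[160:250,150:300]
W=np.zeros((600,800,3),np.uint8);W[:440,:400]=cv2.resize(a,(400,440),interpolation=cv2.INTER_CUBIC);W[:240,400:]=cv2.resize(b,(400,240),interpolation=cv2.INTER_CUBIC)
W[300:600,400:]=cv2.resize(np.array(t["pixels"]),(400,300))
cv2.imwrite("pics/end.png",W[:,:,::-1])
```

```text
(no output)
```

View pics/end.png

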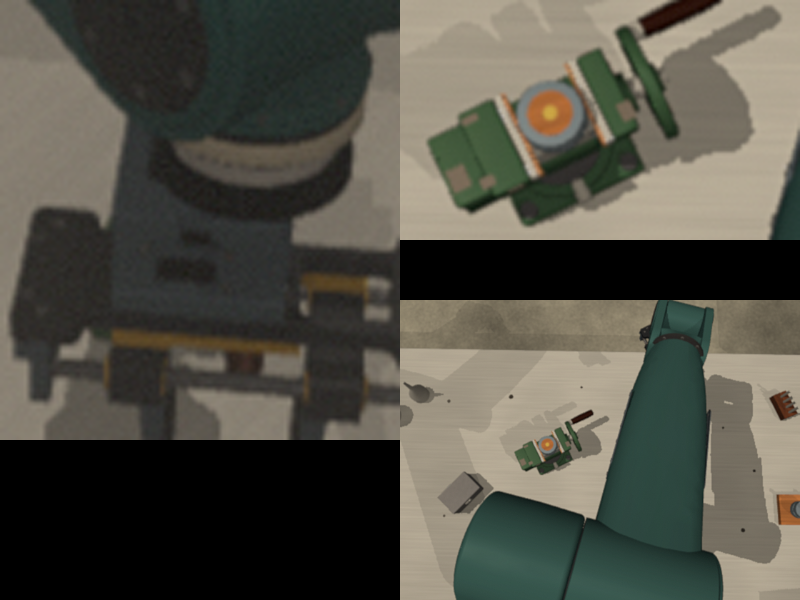

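The yo-yo sits snugly between both jaws at top crop (550,113), the handle is free, and the gripper is clear.

```bash
python3 -c "
from workcell import manip
print(manip.sign_off())"
```

```text
the job is handed in; nothing more can be done
None
```

The job is handed in at about 22 s: the larger blue-grey yo-yo is clamped in the middle of the vise at a gap of about 55.6 mm (worked out from the crank angle), the handle is released, and I didn't move anything else on the bench.

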